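# Wedge the spring clip off the turning spindle

### The job

Take the steel wedge from its wooden rack and slide it down between the spindle and the back bar of the red spring clip, until the jaws spread and the clip eases off the spindle; feel for it and never press hard on the block or spindle, because the blade's reach is not known and the slot is shallow. Leave the clip lying flat on the block clear of the spindle, its jaws sprung shut, and put the wedge back upright in its rack, fully home. Do not touch the clip with the gripper, and leave the other things on the bench alone.

Things in the scene. Friction and masses are not known exactly. Their poses are not given: they have to be found in the camera images.
- block: fixed wooden block 130 x 130 mm, 42 mm tall; origin at the centre of its underside, z up. A steel spindle stands at its centre (block x=0, y=0), 20 mm in diameter, rising 18 mm above the block's top, top edge chamfered 2.5 mm. The clip comes off towards block -x
- spindle_top (a point): centre of the spindle's top face, 60 mm above the table; axes those of the block
- slot (a point): centre of the mouth of the drift slot in the block's top, where the blade goes down beside the spindle: at block x=-22, y=0, z=42 mm. The slot spans block x=-36 to -8 mm, y=-9 to +9 mm; its hard floor lies 28 mm below the block's top
- clip: red steel spring clip lying flat on the block's top around the spindle, 8 mm thick; origin on its underside, on the spindle axis at the start, axes parallel to the block's. From its back bar two sprung jaws run along +x beside the spindle (outer sides at y=+-19 mm) to round noses that grip behind it at x=+7.5 mm. Steel on steel is slippery (friction about 0.12)
- clip_bar (a point): middle of the clip's back bar, 4 mm above its underside. Bar: clip x=-21 to -16, y=-15 to +15 mm; the gap to the spindle is 6 mm. Pushed to -x (6 to 13 N; 2 to 9 N down on the wedge) it spreads the jaws; after 8 to 10 mm they pass the spindle's widest part, shut again and carry the clip to about 15 mm from where it gripped
- jaw_l (a joint): opening of the clip's jaw on its +y side (rad): 0 gripping the spindle as at the start, 0.06 to 0.09 when spread over its widest part, 0 again when sprung shut off the spindle
- jaw_r (a joint): the same for the jaw on the -y side
- wedge: hand wedge standing upright in its rack, 100 g; origin at the centre of the underside of its guard, z up. Guard: steel plate 22 (x) x 40 (y) x 6 mm. Handle: wood, 22 x 22 mm square, from 6 to 60 mm above the origin; grip it from above. For the work the wedge's axes are parallel to the block's, its flat back to the spindle
- blade_root (a point): point of the wedge where the blade's flat back leaves the guard (wedge x=+12, y=0, z=0). Blade: steel, 12 mm wide (y), flat back in the plane x=+12 mm; 2.5 mm thick at the tip, growing 0.4 mm per mm upward to 19.3 mm at 42 mm above the tip, then straight. It sticks out 42 to 66 mm below the guard, clamped, different each time, not measured
- rack: fixed dark wooden rack block 70 x 70 mm, 74 mm tall; origin at the centre of its underside. Pocket in its top for the blade: 28 mm (x) x 20 mm (y), 70 mm deep; the guard rests on the top, across the pocket, wedge axes parallel to the rack's
- rack_mouth (a point): centre of the pocket's mouth at the rack's top, 74 mm above the table; the wedge's origin stands here when put away
- washer: loose brass washer, 34 mm across, 5 mm thick, lying on the table; leave alone
- brush: brush lying on the table, about 200 mm long; leave alone
- varnish: amber jar with dark cap, 60 mm across, 110 mm tall; leave alone
- mallet: mallet lying on the table; leave alone
- bowl: turned wooden bowl, 120 mm across, 50 mm tall; leave alone
- spool: wooden spool, 60 mm across, 62 mm tall; leave alone
- offcut: wooden offcut 130 x 50 x 22 mm; leave alone
There are look-alikes about, which are no part of the job. Leave any blue look-alike of the wedge alone. Leave any blue look-alike of the block alone.

How it is judged:
By the outcome, as a careful person would: the job done as asked, in the order asked, and still so for the second after the job is handed in, with the robot touching nothing.
It also fails if it takes over 45 s, if anything falls off the work surface, if the arm or the gripper's body presses on something with over 40 N, if the wrist force passes 120 N, or if a joint passes its speed limit or range.

### The arm

A 6-joint arm with a two-finger parallel gripper is mounted at the origin on the work surface. World frame = base frame: x ahead of the robot, y to its left, z up, the work surface at z = 0. Lengths are in m, angles in rad, forces in N, time in s.
With the tool pointing down it reaches from about 0.325 to 1 m from the base axis. Payload 5.1 kg.
Tool frame: the origin (TCP) lies on the centre line of the jaws, within the pads' length; the fingertips stand 25 mm ahead of it and the grasp point (between the pads) lies 6 mm ahead of it; z points along the fingers, y is the line along which they close (so a half turn about z gives the same grasp; the last joint's range is limited). The gripper opens to 85 mm and grips with 20 to 120 N. Pads are 22 mm wide; open, the fingers measure 114 mm over their backs; the gripper's body (76 mm by 85 mm) begins 54 mm behind the grasp point. The pads swing forward as they close: fully open they stand 13 mm farther back than shut.
Start: joints at [1.138, 0.124, 1.65, -0, 1.367, -0.083], TCP at [0.223, 0.611, 0.233] pointing down, gripper open.
Joint ranges: [-2.61, 2.61], [-1.02, 2.33], [0.03, 2.71], [-1.35, 4.49], [0.32, 2.68], [-2.91, 2.91]. Speed limits (rad/s): [2.57, 2.57, 3.14, 3.14, 3.14, 3.14].

### API

Orientations are given as a rotation vector (axis times angle).
In Python, from plant import env, cams gives the robot as it stands. The module is installed in compiled form; this text tells all that it offers.
- The arm moves only by the tool servo_tool, never from a script. Its argument "deltas" is a list of rows, each a list of 5 numbers: the shift along the tool's x, y, z normalised to -1 to 1, where 1 is 50 cm, then the turn about the tool's z normalised to -1 to 1, where 1 is 45 degrees, then the opening in per cent of the stroke, from 0 (shut) to 100 (fully open). In form: [[x, y, z, turn, hand], ...]. A call has 1 to 20 rows; each row is the pose to reach, as a shift and turn from the pose commanded when the call began, along the tool's axes at that moment; what a row does not reach only later rows make up. A row lasts 1/10 s, in which the tool goes at most 50 mm and 8.59 degrees, less where a joint would pass 70% of its speed; a pose out of reach is approached as far as the arm can. A call with a number of a shift or a turn outside -1 to 1 is refused whole. A call with a gripper value outside its range is refused whole. The fingers move at their own pace and stop on an object; "squeeze" is the grip in N (left out, the last holds). Time passes only in rows, so rows that repeat a pose let the fingers close. It gives the time, the measured TCP pose, the force, the opening and the grip force at its end, in the units of the state.
- env.get_state(): the state, without advancing time (a new reading comes with each control period).
- cams.get_image(name): name is "scene" or "top"; returns a dict with "image" (400x640x3 uint8, red, green, blue), "range_z" (400x640 float32, m along the optical axis (not along the pixel's ray), 0 where there is no reading), "K" (3x3 intrinsics, pixels), "R" (3x3) and "t" (3): a world point X has camera coordinates R X + t. Camera axes: x right, y down, z forward; pixel columns grow to the right and rows downward; lengths in m; the calibration is good to about 2 mm. A picture is of the moment at which its call begins.
- env.close_job(): hands the job in; it is judged then, once.
The state is a dict: "time_s": time; "q": joint angles; "joint_velocities": joint speeds; "tau": joint torques, N m; "eef_pos": TCP position; "tcp_rot": TCP orientation; "ft_force": force on the tool from outside, world axes, zero at the start; "ft_torque": the same for the moment, N m; "finger_gap": opening from 0.0 (shut) to 1.0 (fully open); "finger_force": force on a finger pad.
Only numpy, scipy, OpenCV 4.12 (cv2) and the standard library are available. Lean on these libraries where they do the work, as an engineer would, in place of code of your own. Each camera call takes 0.05 s, during which the arm holds its last target. There are 200 camera calls.

## Working session

There is one attempt and no reset: what is moved stays moved. The work goes in short steps, Python scripts to look and compute and a tool call to move; the robot and the scene stay as the last step left them, time stands still between calls to the robot, and variables do not carry over. Pictures are saved under pics/ and viewed, at most 10 in all, crops included, and the job is handed in when it is done.

Besides the shell and the picture viewer there is one more tool, called after ">>>" as a command line: name --pt "numbers of a row" for each row, then --argument value for the rest. servo_tool: Moves the arm, as the interface text tells. Scaled input: -1 to 1 covers 50 cm each way for a shift and 45 degrees each way for a turn. Its arguments: {"type":"object","properties":{"deltas":{"type":"array"},"squeeze":{"type":"number"}},"required":["deltas"]}

```bash
mkdir -p pics; cat > h.py <<'E'
import numpy as np, cv2
from plant import env, cams
def grab(n):
    d=cams.get_image(n); np.savez(f'{n}.npz',**d); return d
def load(n): return dict(np.load(f'{n}.npz'))
def ray(d,uv,z):
    uv=np.atleast_2d(np.asarray(uv,float))
    r=np.c_[uv,np.ones(len(uv))]@np.linalg.inv(d['K']).T@d['R']
    c=-d['R'].T@d['t']
    return c+r*((z-c[2])/r[:,2])[:,None]
def cloud(d):
    v,u=np.mgrid[:400,:640]; z=d['range_z']
    p=np.stack([u*z,v*z,z],-1)@np.linalg.inv(d['K']).T
    P=(p-d['t'])@d['R']; P[z==0]=np.nan; return P
def proj(d,X):
    p=(np.atleast_2d(X)@d['R'].T+d['t'])@d['K'].T; return p[:,:2]/p[:,2:]
E
python3 - <<'E'
from h import *
for n in('scene','top'):
    d=grab(n); cv2.imwrite(f'pics/{n}0.png',d['image'][...,::-1]); print(n,d['K'][0],-d['R'].T@d['t'],d['R'][2])
print(env.get_state())
E
```

```text
scene [469.76082291   0.         320.2046586 ] [ 1.29592222 -0.16511502  1.01793831] [-0.6291629   0.13364155 -0.76569836]
top [513.46630874   0.         314.61815104] [ 0.28169178 -0.00886572  1.30004155] [ 0.19424837  0.0173317  -0.98079926]
{'time_s': 0.1, 'q': array([ 1.13840354e+00,  1.24469421e-01,  1.65153540e+00, -1.71114437e-05,
        1.36753228e+00, -8.26012235e-02]), 'joint_velocities': array([-2.82300344e-03,  4.08943945e-04, -2.24982280e-03, -5.28425072e-04,
       -2.91274107e-03, -6.07181747e-05]), 'tau': array([ 2.56495432e-04, -4.24933434e+01, -3.66651642e+01, -1.49787843e-04,
        3.96404212e-03, -1.32706407e-05]), 'eef_pos': array([0.22255501, 0.61012061, 0.23205805]), 'tcp_rot': array([-5.46565474e-01, -3.09319456e+00,  2.95988517e-03]), 'ft_force': array([ 0.09672116, -0.62727937, -0.48317291]), 'ft_torque': array([ 0.01240565, -0.01725608, -0.05146348]), 'finger_force': 0.0, 'finger_gap': 1.0022155578987813}
```

View pics/scene0.png

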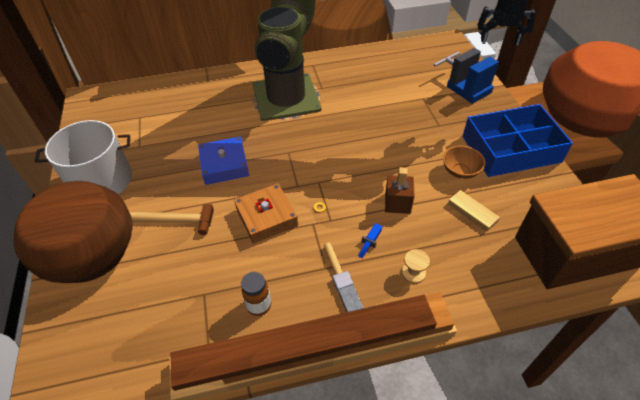

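View pics/top0.png

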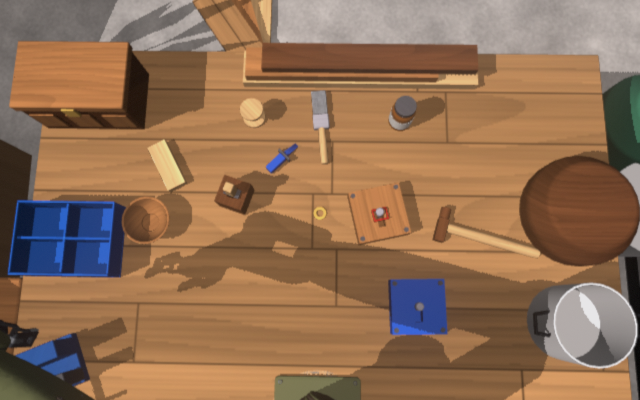

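The wedge could be either of two things:
- The wooden-handled wedge in the dark rack, at top (233,190) / scene (401,185).
- The blue wedge lying down, at top (282,157) / scene (370,240).

The block could also be either of two:
- The wooden block with the red clip, at top (380,212) / scene (265,210).
- The blue block, at top (418,307) / scene (222,160).

I choose the wooden-handled wedge and the wooden block with the red clip, and will check both in one crop.

```bash
python3 - <<'E'
from h import *
def c(n,u,v):
    return cv2.resize(load(n)['image'][v-35:v+35,u-46:u+46,::-1],(400,300),interpolation=cv2.INTER_CUBIC)
cv2.imwrite('pics/crop0.png',np.vstack([np.hstack([c('top',235,193),c('top',380,212)]),np.hstack([c('scene',401,190),c('scene',265,210)])]))
for n in('top','scene'):
    P=cloud(load(n))
    for nm,(u,v) in dict(rack=(235,193) if n=='top' else (401,190),block=(380,212) if n=='top' else (265,210)).items():
        Q=P[v-40:v+40,u-45:u+45].reshape(-1,3); z=Q[:,2]; print(n,nm,[ (round(a,3),int(b)) for a,b in zip(np.arange(0,.15,.006),np.histogram(z,np.arange(0,.156,.006))[0])])
E
```

```text
top rack [(np.float64(0.0), 3038), (np.float64(0.006), 90), (np.float64(0.012), 34), (np.float64(0.018), 123), (np.float64(0.024), 53), (np.float64(0.03), 21), (np.float64(0.036), 18), (np.float64(0.042), 23), (np.float64(0.048), 26), (np.float64(0.054), 18), (np.float64(0.06), 27), (np.float64(0.066), 121), (np.float64(0.072), 481), (np.float64(0.078), 66), (np.float64(0.084), 8), (np.float64(0.09), 11), (np.float64(0.096), 7), (np.float64(0.102), 8), (np.float64(0.108), 7), (np.float64(0.114), 7), (np.float64(0.12), 9), (np.float64(0.126), 30), (np.float64(0.132), 59), (np.float64(0.138), 2), (np.float64(0.144), 0)]
top block [(np.float64(0.0), 1937), (np.float64(0.006), 62), (np.float64(0.012), 52), (np.float64(0.018), 26), (np.float64(0.024), 26), (np.float64(0.03), 59), (np.float64(0.036), 1317), (np.float64(0.042), 1189), (np.float64(0.048), 78), (np.float64(0.054), 40), (np.float64(0.06), 18), (np.float64(0.066), 0), (np.float64(0.072), 0), (np.float64(0.078), 0), (np.float64(0.084), 0), (np.float64(0.09), 0), (np.float64(0.096), 0), (np.float64(0.102), 0), (np.float64(0.108),
[... 708 characters left out ...]
(np.float64(0.132), 53), (np.float64(0.138), 1), (np.float64(0.144), 0)]
scene block [(np.float64(0.0), 3439), (np.float64(0.006), 173), (np.float64(0.012), 133), (np.float64(0.018), 122), (np.float64(0.024), 107), (np.float64(0.03), 125), (np.float64(0.036), 496), (np.float64(0.042), 1341), (np.float64(0.048), 91), (np.float64(0.054), 26), (np.float64(0.06), 20), (np.float64(0.066), 1), (np.float64(0.072), 0), (np.float64(0.078), 0), (np.float64(0.084), 0), (np.float64(0.09), 0), (np.float64(0.096), 0), (np.float64(0.102), 0), (np.float64(0.108), 0), (np.float64(0.114), 0), (np.float64(0.12), 0), (np.float64(0.126), 0), (np.float64(0.132), 0), (np.float64(0.138), 0), (np.float64(0.144), 0)]
```

View pics/crop0.png

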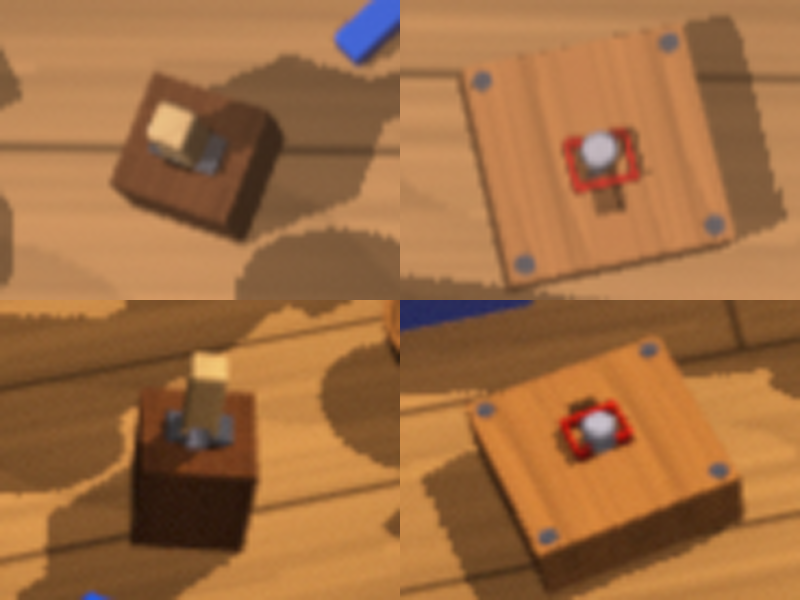

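The crop confirms the choice. The dark rack holds the pale square handle on a grey guard, at top about (232,188). The wooden block has the red clip and a spindle at about (380,209), with the bar and slot on the side towards the robot. Next I measure poses in both views.

```bash
cat > meas.py <<'E'
from h import *
def cc(m,near):
    n,l,s,c=cv2.connectedComponentsWithStats(m.astype(np.uint8)); 
    k=[i for i in range(1,n) if s[i,4]>=12]; i=min(k,key=lambda i:np.hypot(*(c[i]-near))); return l==i,c[i],s[i,4]
def yawrect(pts):
    r=cv2.minAreaRect((pts*1000).astype(np.float32)); return np.round(r[0],1),np.round(r[1],1),round(r[2],1)
def run(names=('top','scene')):
    for n in names:
        d=load(n); P=cloud(d); hsv=cv2.cvtColor(d['image'],cv2.COLOR_RGB2HSV); H,S,V=cv2.split(hsv); z=P[...,2]
        rp,bp=((235,193),(380,212)) if n=='top' else ((401,190),(265,210))
        for nm,zz,near in(('block',.042,bp),('rack',.074,rp),('handle',.134,rp)):
            m,c,a=cc(np.abs(z-zz)<(.006 if nm!='handle' else .005),near)
            uv=np.argwhere(m)[:,::-1]; zm=np.median(z[m]); cen=None
            print(n,nm,a,'z',zm.round(4),'rect',yawrect(ray(d,uv,zz)[:,:2]))
        red=((H<6)|(H>174))&(S>170)&(V>90); m,c,a=cc(red,bp); uv=np.argwhere(m)[:,::-1]
        print(n,'clip',a,'rect@50',yawrect(ray(d,uv,.050)[:,:2]))
        g=(S<60)&(V>110); m,c,a=cc(g,bp-np.array([0,2])); 
        print(n,'spindle grey px',a,c,'z',np.nanmedian(z[m]).round(4),'@60',(ray(d,c,.060)*1000).round(1))
if __name__=='__main__': run()
E
python3 meas.py
```

```text
top block 2505 z 0.0418 rect (array([ 498.8, -146.2]), array([130.6, 130.6]), 12.9)
top rack 616 z 0.0741 rect (array([538.1, 214.3]), array([72. , 70.5]), 71.4)
top handle 87 z 0.1334 rect (array([537.7, 214. ]), array([22.6, 21.4]), 68.8)
top clip 58 rect@50 (array([ 494.8, -148. ]), array([30.4, 36.6]), 13.3)
top spindle grey px 54 [379.38888889 211.61111111] z 0.0586 @60 [[ 498.4 -145.9   60. ]]
scene block 1787 z 0.0433 rect (array([ 500.1, -146.6]), array([137.2, 131.1]), 12.8)
scene rack 427 z 0.0756 rect (array([539.8, 214.1]), array([70.8, 78.1]), 71.5)
scene handle 66 z 0.1344 rect (array([540.4, 213.8]), array([20.4, 27.6]), 70.0)
scene clip 58 rect@50 (array([ 494.2, -149.6]), array([36.3, 36.2]), 12.2)
scene spindle grey px 34 [264.26470588 203.76470588] z 0.061 @60 [[ 499.8 -147.1   60. ]]
```

```bash
cat >> h.py <<'E'
from scipy.spatial.transform import Rotation as Ro
def st():
    s=env.get_state(); R=Ro.from_rotvec(s['tcp_rot']).as_matrix()
    yy=np.degrees(np.arctan2(R[1,1],R[0,1])); return s,R,yy
def go(p,yaw=None):
    s,R,yy=st(); d=R.T@(np.array(p)-s['eef_pos'])/.5
    t=0 if yaw is None else -((yaw-yy+180)%360-180)/45
    print('t',round(s['time_s'],2),'pos',s['eef_pos'].round(4),'yawY',yy.round(2),'tilt',R[:,2].round(4),'F',s['ft_force'].round(1),'q6',s['q'][5].round(2),'DELTA',d.round(4),'turn',round(t,4))
E
python3 -c "
from h import *
go([.539,.2141,.20],-18.7)"
```

```text
t 0.1 pos [0.2226 0.6101 0.2321] yawY 69.96 tilt [-8.0e-04 -1.8e-03 -1.0e+00] F [ 0.1 -0.6 -0.5] q6 -0.08 DELTA [-0.866  -0.5271  0.065 ] turn 1.9702
```

>>> servo_tool --pt "-0.866 -0.527 0.065 0.98 100" --pt "-0.866 -0.527 0.065 0.98 100" --pt "-0.866 -0.527 0.065 0.98 100" --pt "-0.866 -0.527 0.065 0.98 100" --pt "-0.866 -0.527 0.065 0.98 100" --pt "-0.866 -0.527 0.065 0.98 100" --squeeze 60

```text
time_s: 0.7
eef_pos: [0.4103, 0.3749, 0.2135]
tcp_rot: [-1.671, -2.66, 0.001]
ft_force: [0.3, 1.0, 0.6]
finger_gap: 1.001
finger_force: 0.0
```

```bash
python3 -c "
from h import *
go([.539,.2141,.20],-18.7)"
```

```text
t 0.7 pos [0.4103 0.3749 0.2135] yawY 25.71 tilt [-3.e-04 -3.e-04 -1.e+00] F [0.3 1.  0.6] q6 0.2 DELTA [-0.4014  0.0923  0.027 ] turn 0.9869
```

>>> servo_tool --pt "-0.401 0.092 0.027 0.987 100" --pt "-0.401 0.092 0.027 0.987 100" --pt "-0.401 0.092 0.027 0.987 100" --pt "-0.401 0.092 0.027 0.987 100" --pt "-0.401 0.092 0.027 0.987 100" --pt "-0.401 0.092 0.027 0.987 100" --pt "-0.401 0.092 0.027 0.987 100"

```text
time_s: 1.4
eef_pos: [0.5381, 0.2165, 0.2001]
tcp_rot: [-2.548, -1.837, 0.001]
ft_force: [-0.1, -0.0, -0.3]
finger_gap: 0.998
finger_force: 0.0
```

```bash
python3 -c "
from h import *
go([.539,.2141,.116],-18.7)"
```

```text
t 1.4 pos [0.5381 0.2165 0.2001] yawY -18.43 tilt [-1.e-03  1.e-04 -1.e+00] F [-0.1 -0.  -0.3] q6 0.61 DELTA [-0.004   0.0034  0.1682] turn 0.006
```

>>> servo_tool --pt "-0.004 0.0034 0.09 0.006 100" --pt "-0.004 0.0034 0.15 0.006 100" --pt "-0.004 0.0034 0.168 0.006 100" --pt "-0.004 0.0034 0.168 0.006 100" --pt "-0.004 0.0034 0.168 0.006 15" --pt "-0.004 0.0034 0.168 0.006 15" --pt "-0.004 0.0034 0.168 0.006 15" --pt "-0.004 0.0034 0.168 0.006 15" --pt "-0.004 0.0034 0.168 0.006 15" --pt "-0.004 0.0034 0.168 0.006 15" --squeeze 60

```text
time_s: 2.4
eef_pos: [0.54, 0.2142, 0.1177]
tcp_rot: [2.555, 1.828, 0.002]
ft_force: [-1.5, 0.1, 6.1]
finger_gap: 0.243
finger_force: 58.9
```

```bash
python3 -c "
from h import *
go([.539,.2141,.226],-18.7)"
```

```text
t 2.4 pos [0.54   0.2142 0.1177] yawY -18.83 tilt [ 1.e-03  7.e-04 -1.e+00] F [-1.5  0.1  6.1] q6 0.61 DELTA [-0.0006 -0.0016 -0.2166] turn -0.0028
```

>>> servo_tool --pt "0 0 -0.03 0 15" --pt "0 0 -0.08 0 15" --pt "0 0 -0.14 0 15" --pt "0 0 -0.2 0 15" --pt "0 0 -0.22 0 15" --pt "0 0 -0.22 0 15" --pt "0 0 -0.22 0 15"

```text
time_s: 3.1
eef_pos: [0.5388, 0.2137, 0.225]
tcp_rot: [-2.554, -1.828, 0.003]
ft_force: [-0.3, -0.1, -2.3]
finger_gap: 0.242
finger_force: 58.6
```

```bash
cat > look.py <<'E'
from h import *
import sys
s,R,yy=st(); o=s['eef_pos']+np.array([0,0,-.06])
im=[]
for n in('top','scene'):
    d=grab(n); u,v=proj(d,o)[0].round().astype(int); print(n,u,v)
    im.append(cv2.resize(d['image'][v-45:v+45,u-45:u+45,::-1],(400,400),interpolation=cv2.INTER_CUBIC))
cv2.imwrite('pics/'+sys.argv[1],np.hstack(im)); go(o)
E
python3 look.py lift.png
```

```text
top 226 184
scene 404 162
t 3.2 pos [0.5384 0.2136 0.224 ] yawY -18.83 tilt [-0.0039 -0.0012 -1.    ] F [-0.9 -0.4 -0.8] q6 0.61 DELTA [0.0008 0.0011 0.1179] turn 0
```

View pics/lift.png

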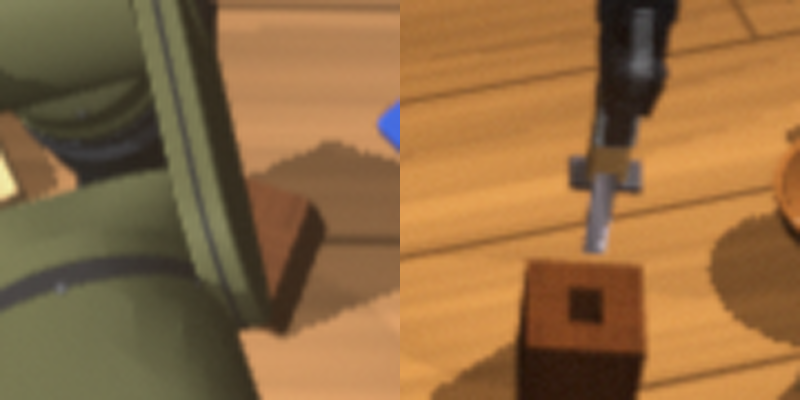

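In the scene view the blade's bright flat face overlaps the guard's front edge at about (600,175) in the crop, so the back faces the camera. The tip is at about crop (595,252), and the top view is blocked by the arm. I check this with depth and estimate the blade length.

```bash
python3 - <<'E'
from h import *
d=load('scene'); P=cloud(d); s,R,yy=st()
o=s['eef_pos']-[0,0,.0437]; a=np.radians(-18.8)
M=np.array([[np.cos(a),np.sin(a),0],[-np.sin(a),np.cos(a),0],[0,0,1]])
W=(P-o)@M.T*1000
u0,v0=proj(d,o-[0,0,.03])[0].round().astype(int)
for v in range(v0-10,v0+14):
    r=W[v,u0-12:u0+12]; k=(np.abs(r[:,0])<25)&(np.abs(r[:,1])<25)&(r[:,2]>-75)
    if k.any(): print(v,int(k.sum()),'x',np.median(r[k,0]).round(1),'y',r[k,1].min().round(1),r[k,1].max().round(1),'z',np.median(r[k,2]).round(1), 'u',np.flatnonzero(k).min()+u0-12,np.flatnonzero(k).max()+u0-12)
g=cv2.cvtColor(d['image'],cv2.COLOR_RGB2HSV)
for v in range(v0+4,v0+16): print(v,[tuple(int(t) for t in g[v,u]) for u in range(u0-6,u0+2)])
E
```

```text
156 17 x 6.0 y -20.1 19.9 z 10.9 u 397 413
157 17 x 8.2 y -19.9 19.1 z 9.8 u 397 413
158 17 x 9.5 y -20.0 18.8 z 7.4 u 397 413
159 16 x 8.6 y -17.0 19.1 z 4.3 u 398 413
160 7 x 10.4 y -6.5 17.0 z 2.2 u 402 412
161 6 x 8.7 y -6.4 5.4 z -3.0 u 402 407
162 5 x 10.4 y -6.4 3.3 z -4.9 u 402 406
163 5 x 11.1 y -5.5 3.6 z -7.8 u 402 406
164 5 x 9.6 y -5.5 4.4 z -13.4 u 402 406
165 6 x 8.5 y -6.4 5.0 z -17.5 u 401 406
166 6 x 8.4 y -6.3 5.3 z -21.0 u 401 406
167 5 x 5.9 y -6.3 2.9 z -28.0 u 401 405
168 5 x 9.6 y -6.4 3.6 z -27.7 u 401 405
169 5 x 10.2 y -6.1 4.2 z -30.7 u 401 405
170 5 x 9.2 y -5.8 4.2 z -35.2 u 401 405
171 5 x 7.6 y -4.6 5.3 z -40.7 u 401 405
172 5 x 8.9 y -4.6 5.4 z -43.3 u 401 405
173 5 x 7.6 y -6.6 3.6 z -48.5 u 400 404
170 [(15, 166, 209), (16, 164, 205), (15, 161, 196), (13, 134, 158), (5, 41, 106), (170, 21, 107), (169, 24, 119), (0, 27, 151)]
171 [(16, 166, 204), (15, 166, 203), (15, 159, 192), (13, 126, 156), (4, 37, 104), (169, 20, 104), (164, 21, 135), (178, 23, 174)]
172 [(15, 166, 201), (15, 164, 199), (15, 156, 185), (13, 119, 137), (0, 35, 101), (176, 19, 106)
[... 520 characters left out ...]
50), (13, 177, 151), (13, 177, 150)]
177 [(11, 190, 133), (11, 190, 130), (12, 190, 129), (12, 191, 131), (12, 188, 126), (11, 186, 125), (12, 185, 127), (12, 191, 127)]
178 [(12, 197, 127), (12, 185, 128), (11, 193, 128), (11, 191, 128), (11, 195, 123), (11, 191, 123), (12, 187, 124), (11, 189, 127)]
179 [(11, 187, 131), (11, 189, 127), (11, 195, 128), (11, 188, 129), (11, 191, 124), (11, 190, 122), (11, 187, 123), (11, 191, 124)]
180 [(11, 193, 128), (11, 188, 126), (11, 188, 126), (11, 189, 128), (11, 190, 122), (11, 188, 121), (11, 188, 122), (12, 192, 125)]
181 [(12, 193, 103), (11, 187, 101), (11, 192, 97), (11, 191, 103), (11, 191, 107), (11, 186, 107), (11, 184, 108), (12, 193, 111)]
```

The back plane stays at constant x (about +9 to 11 mm), so the wedge's +x is at yaw −18.8°. The tip is about 50 mm below the guard. Now I carry it to the block with yaw 12.9°.

```bash
python3 -c "
from h import *
go([.4732,-.1524,.20],12.9)"
```

```text
t 3.2 pos [0.5384 0.2136 0.224 ] yawY -18.83 tilt [-0.0039 -0.0012 -1.    ] F [-0.9 -0.4 -0.8] q6 0.61 DELTA [-0.7347  0.113   0.0493] turn -0.7051
```

>>> servo_tool --pt "-0.06 0.01 0.0 -0.06 15" --pt "-0.14 0.02 0.01 -0.14 15" --pt "-0.23 0.035 0.01 -0.22 15" --pt "-0.32 0.05 0.02 -0.31 15" --pt "-0.41 0.063 0.03 -0.4 15" --pt "-0.5 0.077 0.03 -0.48 15" --pt "-0.59 0.09 0.04 -0.57 15" --pt "-0.66 0.1 0.045 -0.64 15" --pt "-0.71 0.11 0.049 -0.68 15" --pt "-0.735 0.113 0.049 -0.705 15" --pt "-0.735 0.113 0.049 -0.705 15" --pt "-0.735 0.113 0.049 -0.705 15"

```text
time_s: 4.4
eef_pos: [0.4739, -0.1517, 0.2008]
tcp_rot: [-1.958, -2.454, 0.0]
ft_force: [0.7, -0.8, -1.3]
finger_gap: 0.241
finger_force: 58.6
```

```bash
python3 look.py hover.png; python3 - <<'E'
from h import *
d=load('scene'); P=cloud(d); s,R,yy=st()
o=s['eef_pos']-[0,0,.0437]; a=np.radians(yy)
M=np.array([[np.cos(a),np.sin(a),0],[-np.sin(a),np.cos(a),0],[0,0,1]])
W=(P-o)@M.T*1000
u0,v0=proj(d,o-[0,0,.03])[0].round().astype(int)
for v in range(v0-12,v0+18):
    r=W[v,u0-12:u0+12]; k=(np.abs(r[:,0])<22)&(np.abs(r[:,1])<25)&(r[:,2]>-75)
    if k.any(): print(v,int(k.sum()),'x',np.median(r[k,0]).round(1),'y',r[k,1].min().round(1),r[k,1].max().round(1),'z',np.median(r[k,2]).round(1))
go([.4732,-.1524,.148],12.9)
E
```

```text
top 386 216
scene 257 176
t 4.5 pos [ 0.4743 -0.1512  0.2013] yawY 12.93 tilt [-1.e-03  7.e-04 -1.e+00] F [-0.  -0.2 -0.8] q6 -0.64 DELTA [-0.0009 -0.0009  0.1211] turn 0
168 14 x 7.2 y -11.6 19.9 z 20.2
169 17 x 6.8 y -18.0 17.9 z 16.6
170 18 x 8.4 y -19.0 19.7 z 11.8
171 18 x 8.1 y -20.5 19.4 z 7.9
172 14 x 8.9 y -19.3 10.9 z 8.5
173 12 x 7.4 y -19.7 4.8 z 7.2
174 11 x 7.5 y -19.6 4.5 z 3.1
175 11 x 9.4 y -19.5 4.4 z 2.0
176 7 x 8.6 y -18.0 3.9 z -5.1
177 6 x 8.6 y -6.3 3.5 z -10.1
178 6 x 8.5 y -5.9 6.3 z -13.8
179 6 x 9.8 y -6.4 5.0 z -17.6
180 6 x 10.5 y -6.1 4.5 z -20.8
181 5 x 8.0 y -5.6 4.6 z -26.0
182 5 x 8.5 y -6.1 3.9 z -29.2
183 5 x 7.5 y -5.3 3.9 z -33.8
184 6 x 8.5 y -5.5 5.7 z -37.3
185 5 x 10.3 y -5.5 5.0 z -39.9
186 5 x 9.1 y -5.7 4.6 z -43.3
187 3 x 9.2 y -6.2 -0.3 z -45.9
t 4.5 pos [ 0.4743 -0.1512  0.2013] yawY 12.93 tilt [-1.e-03  7.e-04 -1.e+00] F [-0.  -0.2 -0.8] q6 -0.64 DELTA [-0.0019 -0.0025  0.1067] turn 0.0008
```

View pics/hover.png

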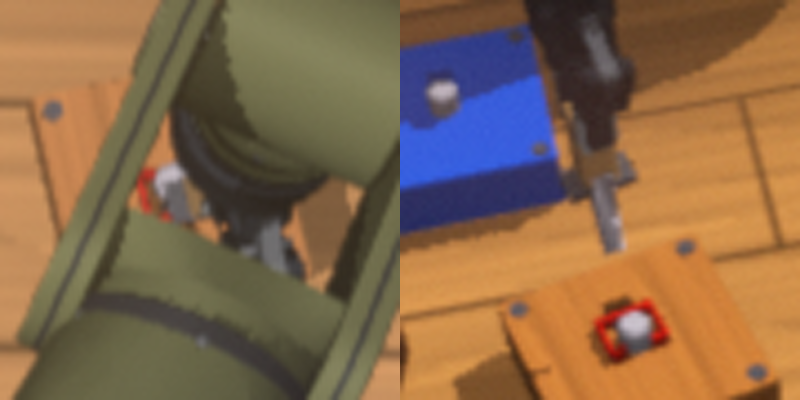

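The red clip around the silver spindle shows in scene at crop (632,330), and the blade tip at (615,250) is behind it and above, square to the block. I lower it so the tip sits just below the spindle's top, on the −x side, then feel sideways for the spindle.

```bash
cat >> h.py <<'E'
B=np.array([.4995,-.1464]); BY=np.radians(12.9)
def blk():
    s,R,yy=st(); d=s['eef_pos'][:2]-B; c,n=np.cos(BY),np.sin(BY); f=s['ft_force']
    print('t',round(s['time_s'],2),'blk xy mm',np.round([1000*(c*d[0]+n*d[1]),1000*(-n*d[0]+c*d[1])],2),'z',round(s['eef_pos'][2]*1000,2),'yaw',yy.round(2),'tilt',R[:2,2].round(4),'Fblk',np.round([c*f[0]+n*f[1],-n*f[0]+c*f[1],f[2]],2),'gap',round(s['finger_gap'],3))
E
python3 -c "
from h import *
blk()"
```

```text
t 4.5 blk xy mm [-25.67   0.92] z 201.34 yaw 12.93 tilt [-0.001   0.0007] Fblk [-0.08 -0.14 -0.81] gap 0.243
```

>>> servo_tool --pt "-0.001 -0.001 0.04 0 15" --pt "-0.002 -0.001 0.08 0 15" --pt "-0.002 -0.001 0.1 0 15" --pt "-0.002 -0.001 0.108 0 15" --pt "-0.002 -0.001 0.108 0 15"

```text
time_s: 5.0
eef_pos: [0.4741, -0.1527, 0.1478]
tcp_rot: [-1.957, -2.457, 0.0]
ft_force: [-0.6, 0.2, -1.2]
finger_gap: 0.238
finger_force: 58.6
```

```bash
python3 -c "
from h import *
blk()"
```

```text
t 5.0 blk xy mm [-26.16  -0.47] z 147.76 yaw 12.94 tilt [-0.0007  0.0003] Fblk [-0.58  0.38 -1.23] gap 0.238
```

>>> servo_tool --pt "0.001 0.003 0.0015 0 15" --pt "0.001 0.005 0.0015 0 15" --pt "0.001 0.005 0.0015 0 15"

```text
time_s: 5.3
eef_pos: [0.4771, -0.1523, 0.1481]
tcp_rot: [1.957, 2.456, 0.001]
ft_force: [0.2, -0.8, -0.5]
finger_gap: 0.242
finger_force: 58.6
```

```bash
python3 -c "
from h import *
blk()"
```

```text
t 5.3 blk xy mm [-23.16  -0.73] z 148.15 yaw 12.91 tilt [ 0.0014 -0.0006] Fblk [ 0.01 -0.82 -0.55] gap 0.242
```

>>> servo_tool --pt "0.001 0 0.003 0 15" --pt "0.001 0.001 0.004 0 15" --pt "0.001 0.002 0.004 0 15" --pt "0.001 0.002 0.004 0 15"

```text
time_s: 5.7
eef_pos: [0.4773, -0.1514, 0.1452]
tcp_rot: [-1.958, -2.457, 0.0]
ft_force: [-0.4, -0.6, -1.0]
finger_gap: 0.245
finger_force: 58.6
```

```bash
python3 -c "
from h import *
blk()"
```

```text
t 5.7 blk xy mm [-22.73   0.03] z 145.23 yaw 12.89 tilt [-0.0001  0.    ] Fblk [-0.52 -0.55 -1.05] gap 0.245
```

>>> servo_tool --pt "0 0.001 0 0 15" --pt "0 0.0015 0 0 15" --pt "0 0.0015 0 0 15"

```text
time_s: 6.0
eef_pos: [0.4781, -0.1513, 0.1453]
tcp_rot: [-1.958, -2.457, -0.0]
ft_force: [-0.3, -0.3, -1.1]
finger_gap: 0.243
finger_force: 58.6
```

```bash
python3 -c "
from h import *
blk()"
```

```text
t 6.0 blk xy mm [-21.95   0.03] z 145.28 yaw 12.9 tilt [-0.  0.] Fblk [-0.33 -0.19 -1.1 ] gap 0.243
```

>>> servo_tool --pt "0 0.001 0 0 15" --pt "0 0.0015 0 0 15" --pt "0 0.0015 0 0 15"

```text
time_s: 6.3
eef_pos: [0.4788, -0.1511, 0.1453]
tcp_rot: [1.958, 2.457, 0.0]
ft_force: [0.3, -0.2, -0.1]
finger_gap: 0.242
finger_force: 58.6
```

```bash
python3 -c "
from h import *
blk()"
```

```text
t 6.3 blk xy mm [-21.19   0.03] z 145.3 yaw 12.9 tilt [ 0.0001 -0.    ] Fblk [ 0.26 -0.26 -0.08] gap 0.242
```

>>> servo_tool --pt "0 0.001 0 0 15" --pt "0 0.0015 0 0 15" --pt "0 0.0015 0 0 15"

```text
time_s: 6.6
eef_pos: [0.4796, -0.1509, 0.1453]
tcp_rot: [1.958, 2.457, -0.0]
ft_force: [-1.4, 0.6, -1.4]
finger_gap: 0.242
finger_force: 58.6
```

```bash
python3 -c "
from h import *
blk()"
```

```text
t 6.6 blk xy mm [-20.46   0.03] z 145.29 yaw 12.9 tilt [-0.     -0.0001] Fblk [-1.18  0.92 -1.37] gap 0.242
```

>>> servo_tool --pt "0 0.001 0 0 15" --pt "0 0.001 0 0 15"

```text
time_s: 6.8
eef_pos: [0.4798, -0.1508, 0.1452]
tcp_rot: [-1.958, -2.457, 0.001]
ft_force: [-0.7, -0.4, -0.7]
finger_gap: 0.244
finger_force: 58.7
```

```bash
python3 -c "
from h import *
blk()"
```

```text
t 6.8 blk xy mm [-20.16   0.06] z 145.19 yaw 12.9 tilt [-0.0006 -0.    ] Fblk [-0.77 -0.28 -0.68] gap 0.244
```

>>> servo_tool --pt "0 0.001 0 0 15" --pt "0 0.001 0 0 15"

```text
time_s: 7.0
eef_pos: [0.4802, -0.1507, 0.1451]
tcp_rot: [-1.957, -2.456, 0.001]
ft_force: [-2.4, -1.4, -1.5]
finger_gap: 0.243
finger_force: 58.9
```

```bash
python3 look.py feel.png; python3 -c "
from h import *
blk()"
```

```text
top 383 217
scene 261 192
t 7.1 pos [ 0.4802 -0.1507  0.1451] yawY 12.9 tilt [-9.e-04  0.e+00 -1.e+00] F [-1.4 -0.7 -1.7] q6 -0.64 DELTA [-1.0e-04  1.0e-04  1.2e-01] turn 0
t 7.1 blk xy mm [-19.8   0.1] z 145.09 yaw 12.9 tilt [-0.0009  0.    ] Fblk [-1.48 -0.4  -1.74] gap 0.241
```

View pics/feel.png

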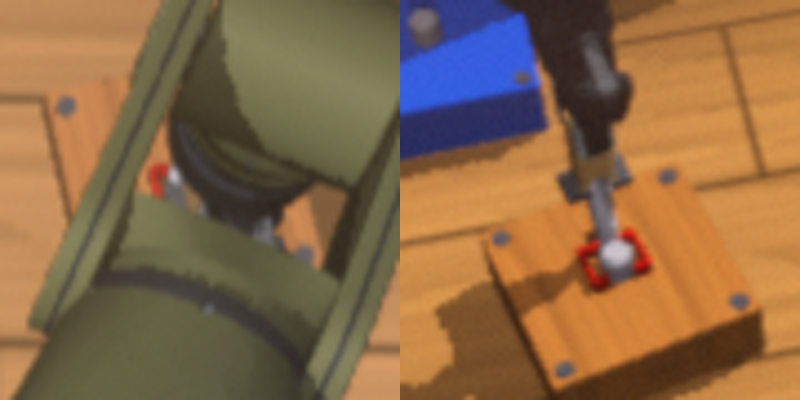

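The tip meets the rear of the spindle at crop (610,240), with about 1.5–2 N felt, so contact is at TCP x ≈ −20.3. I back off 2.5 mm of command and go down into the gap.

>>> servo_tool --pt "0 -0.003 0 0 15" --pt "0 -0.005 0 0 15" --pt "0 -0.005 0.004 0 15" --pt "0 -0.005 0.01 0 15" --pt "0 -0.005 0.014 0 15" --pt "0 -0.005 0.014 0 15"

```text
time_s: 7.7
eef_pos: [0.4781, -0.1511, 0.1379]
tcp_rot: [-1.958, -2.457, -0.001]
ft_force: [0.1, 0.3, -1.0]
finger_gap: 0.244
finger_force: 58.5
```

```bash
python3 -c "
from h import *
blk()"
```

```text
t 7.7 blk xy mm [-21.88   0.17] z 137.91 yaw 12.89 tilt [0.0001 0.0004] Fblk [ 0.15  0.25 -1.04] gap 0.244
```

>>> servo_tool --pt "0 0 0.003 0 15" --pt "0 0 0.006 0 15" --pt "0 0 0.008 0 15" --pt "0 0 0.008 0 15"

```text
time_s: 8.1
eef_pos: [0.4787, -0.1513, 0.1346]
tcp_rot: [1.957, 2.456, 0.001]
ft_force: [2.9, 1.1, -0.3]
finger_gap: 0.245
finger_force: 58.4
```

```bash
python3 -c "
from h import *
blk()"
```

```text
t 8.1 blk xy mm [-21.41  -0.1 ] z 134.55 yaw 12.89 tilt [ 0.0016 -0.0001] Fblk [ 3.07  0.45 -0.27] gap 0.245
```

>>> servo_tool --pt "0 0 0.003 0 15" --pt "0 0 0.006 0 15" --pt "0 0 0.008 0 15" --pt "0 0 0.008 0 15"

```text
time_s: 8.5
eef_pos: [0.4788, -0.1515, 0.131]
tcp_rot: [1.957, 2.455, 0.001]
ft_force: [3.2, 0.7, 3.1]
finger_gap: 0.243
finger_force: 58.7
```

```bash
python3 -c "
from h import *
blk()"
```

```text
t 8.5 blk xy mm [-21.31  -0.33] z 130.96 yaw 12.89 tilt [ 0.002  -0.0005] Fblk [ 3.23 -0.04  3.08] gap 0.243
```

>>> servo_tool --pt "0 0 0.003 0 15" --pt "0 0 0.006 0 15" --pt "0 0 0.009 0 15" --pt "0 0 0.012 0 15" --pt "0 0 0.012 0 15"

```text
time_s: 9.0
eef_pos: [0.4784, -0.1512, 0.1241]
tcp_rot: [1.957, 2.456, 0.001]
ft_force: [6.2, 0.9, 1.6]
finger_gap: 0.241
finger_force: 58.6
```

```bash
python3 -c "
from h import *
blk()"
```

```text
t 9.0 blk xy mm [-21.64  -0.  ] z 124.07 yaw 12.89 tilt [0.0011 0.    ] Fblk [ 6.26 -0.5   1.58] gap 0.241
```

>>> servo_tool --pt "0 0 0.003 0 15" --pt "0 0 0.006 0 15" --pt "0 0 0.008 0 15" --pt "0 0 0.008 0 15"

```text
time_s: 9.4
eef_pos: [0.4783, -0.1511, 0.1198]
tcp_rot: [1.958, 2.457, 0.001]
ft_force: [4.8, 1.0, 1.7]
finger_gap: 0.244
finger_force: 58.5
```

```bash
python3 -c "
from h import *
blk()"
```

```text
t 9.4 blk xy mm [-21.75   0.14] z 119.81 yaw 12.89 tilt [0.0007 0.0003] Fblk [ 4.91 -0.12  1.68] gap 0.244
```

>>> servo_tool --pt "0 0 0.003 0 15" --pt "0 0 0.006 0 15" --pt "0 0 0.006 0 15"

```text
time_s: 9.7
eef_pos: [0.4763, -0.1509, 0.1156]
tcp_rot: [-1.955, -2.454, 0.003]
ft_force: [1.1, -0.5, -2.1]
finger_gap: 0.246
finger_force: 58.9
```

```bash
python3 -c "
from h import *
blk()"
```

```text
t 9.7 blk xy mm [-23.58   0.79] z 115.64 yaw 12.92 tilt [-0.0047  0.0009] Fblk [ 1.   -0.74 -2.1 ] gap 0.246
```

>>> servo_tool --pt "0 0 0.002 0 15" --pt "0 0 0.004 0 15" --pt "0 0 0.004 0 15"

```text
time_s: 10.0
eef_pos: [0.4769, -0.1511, 0.1142]
tcp_rot: [-1.956, -2.455, 0.002]
ft_force: [0.4, 0.4, -1.0]
finger_gap: 0.24
finger_force: 58.8
```

```bash
python3 -c "
from h import *
blk()"
```

```text
t 10.0 blk xy mm [-23.03   0.49] z 114.17 yaw 12.9 tilt [-0.0028  0.0007] Fblk [ 0.44  0.33 -1.02] gap 0.24
```

The load vanished, so the jaws have snapped past the spindle. I look to confirm.

```bash
python3 look.py snap.png; python3 -c "
from h import *
blk()"
```

```text
top 381 221
scene 262 199
t 10.1 pos [ 0.4775 -0.1512  0.1148] yawY 12.9 tilt [-1.4e-03  3.0e-04 -1.0e+00] F [-0.5 -0.2 -0.5] q6 -0.64 DELTA [ 0.0004 -0.0009  0.1213] turn 0
t 10.1 blk xy mm [-22.5    0.24] z 114.8 yaw 12.9 tilt [-0.0014  0.0003] Fblk [-0.48 -0.06 -0.5 ] gap 0.243
```

View pics/snap.png

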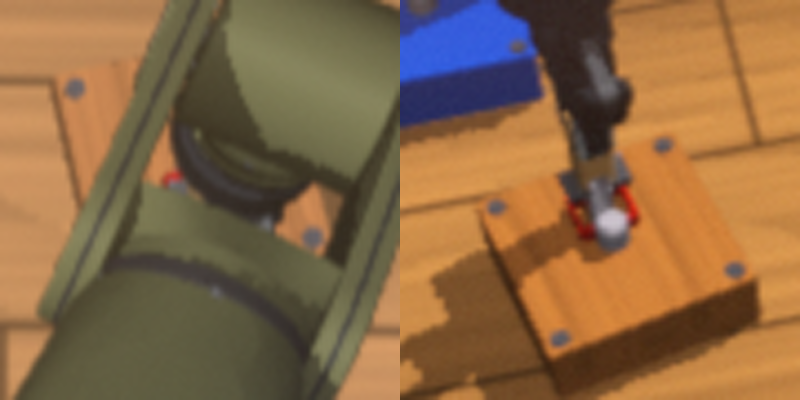

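The clip sits behind the spindle (crop (605,210) against the spindle at (612,232)), off but close. While the blade is in its window I ease it 2–3 mm further along −x, watching the force.

>>> servo_tool --pt "0 -0.003 -0.001 0 15" --pt "0 -0.007 -0.001 0 15" --pt "0 -0.01 -0.001 0 15" --pt "0 -0.012 -0.001 0 15" --pt "0 -0.012 -0.001 0 15"

```text
time_s: 10.6
eef_pos: [0.4721, -0.1527, 0.1158]
tcp_rot: [1.958, 2.457, -0.0]
ft_force: [0.2, 0.3, -0.4]
finger_gap: 0.246
finger_force: 58.8
```

```bash
python3 -c "
from h import *
blk()"
```

```text
t 10.6 blk xy mm [-2.813e+01  2.000e-02] z 115.82 yaw 12.89 tilt [ 0.     -0.0001] Fblk [ 0.29  0.23 -0.37] gap 0.246
```

>>> servo_tool --pt "0 -0.002 0 0 15" --pt "0 -0.004 0 0 15" --pt "0 -0.005 0 0 15" --pt "0 -0.005 0 0 15"

```text
time_s: 11.0
eef_pos: [0.4697, -0.1532, 0.1158]
tcp_rot: [1.958, 2.457, -0.0]
ft_force: [0.1, -0.2, -1.4]
finger_gap: 0.24
finger_force: 58.8
```

```bash
python3 -c "
from h import *
blk()"
```

```text
t 11.0 blk xy mm [-30.54   0.04] z 115.79 yaw 12.9 tilt [-0. -0.] Fblk [ 0.01 -0.21 -1.36] gap 0.24
```

Now I back off from the bar and withdraw straight up.

>>> servo_tool --pt "0 0.003 0 0 15" --pt "0 0.006 0 0 15" --pt "0 0.006 -0.02 0 15" --pt "0 0.006 -0.05 0 15" --pt "0 0.006 -0.09 0 15" --pt "0 0.006 -0.14 0 15" --pt "0 0.006 -0.19 0 15" --pt "0 0.006 -0.22 0 15" --pt "0 0.006 -0.22 0 15"

```text
time_s: 11.9
eef_pos: [0.4743, -0.1532, 0.2298]
tcp_rot: [1.954, 2.452, 0.003]
ft_force: [-0.5, 0.1, -0.7]
finger_gap: 0.24
finger_force: 58.9
```

```bash
python3 -c "
from h import *
d=grab('scene'); blk()
im=d['image']; hsv=cv2.cvtColor(im,cv2.COLOR_RGB2HSV); H,S,V=cv2.split(hsv)
m=((H<6)|(H>174))&(S>150)&(V>80); m[:170]=0;m[250:]=0;m[:,:220]=0;m[:,310:]=0
uv=np.argwhere(m)[:,::-1]; X=(ray(d,uv,.05)[:,:2]-B); c,n=np.cos(BY),np.sin(BY)
b=np.c_[c*X[:,0]+n*X[:,1],-n*X[:,0]+c*X[:,1]]*1000; print(len(uv),b.min(0),b.max(0)); P=cloud(d)[m]; print(np.percentile(P[:,2],[5,50,95]))
cv2.imwrite('pics/off.png',cv2.resize(im[155:255,205:325,::-1],(720,600),interpolation=cv2.INTER_CUBIC))
go([.539,.2141,.224],-18.83)
"
```

```text
t 11.95 blk xy mm [-26.9   -0.42] z 227.47 yaw 12.9 tilt [ 0.0029 -0.0013] Fblk [-0.04 -0.21 -1.79] gap 0.243
55 [-38.7534217  -18.68914356] [-5.95148509 17.88584304]
[0.04343179 0.04982521 0.05376749]
t 11.95 pos [ 0.4734 -0.1528  0.2275] yawY 12.9 tilt [ 0.0029 -0.0013 -1.    ] F [ 0.  -0.2 -1.8] q6 -0.65 DELTA [0.686  0.2917 0.0063] turn 0.7051
```

View pics/off.png

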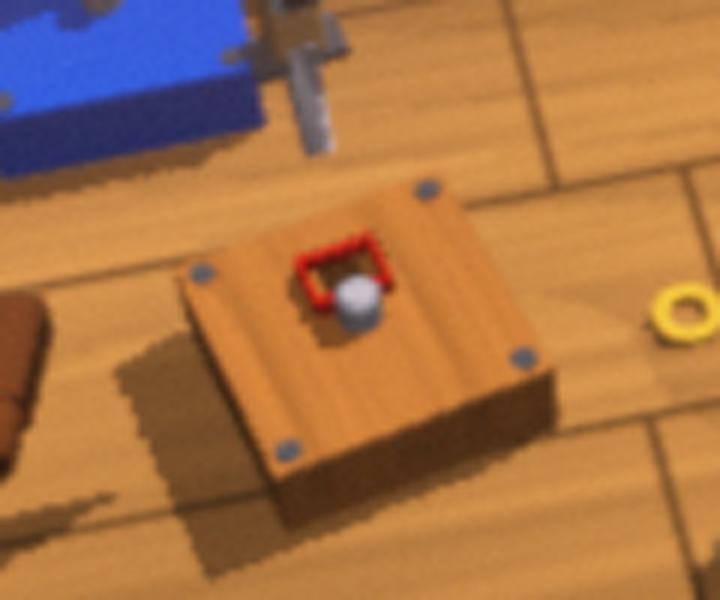

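The clip lies flat, closed and clear: bar at crop (335,250), spindle at (357,300), outline about 17 mm nearer −x than at the start. Now the wedge goes back to the rack.

>>> servo_tool --pt "0.06 0.025 0 0.06 15" --pt "0.14 0.06 -0.01 0.14 15" --pt "0.23 0.098 -0.015 0.23 15" --pt "0.32 0.136 -0.015 0.32 15" --pt "0.41 0.174 -0.015 0.41 15" --pt "0.5 0.213 -0.015 0.5 15" --pt "0.58 0.247 -0.015 0.59 15" --pt "0.64 0.272 -0.015 0.65 15" --pt "0.675 0.287 -0.015 0.69 15" --pt "0.687 0.293 -0.015 0.705 15" --pt "0.687 0.293 -0.015 0.705 15" --pt "0.687 0.293 -0.015 0.705 15" --pt "0.687 0.293 -0.015 0.705 15"

```text
time_s: 13.25
eef_pos: [0.5387, 0.2139, 0.233]
tcp_rot: [2.556, 1.827, -0.001]
ft_force: [0.1, -0.0, -1.2]
finger_gap: 0.241
finger_force: 58.9
```

```bash
python3 -c "
from h import *
go([.540,.2142,.1177],-18.83)"
```

```text
t 13.25 pos [0.5387 0.2139 0.233 ] yawY -18.89 tilt [-5.e-04 -4.e-04 -1.e+00] F [ 0.1 -0.  -1.2] q6 0.62 DELTA [0.0016 0.0023 0.2306] turn -0.0014
```

>>> servo_tool --pt "0.0015 0.0023 0.03 0 15" --pt "0.0015 0.0023 0.08 0 15" --pt "0.0015 0.0023 0.12 0 15" --pt "0.0015 0.0023 0.145 0 15" --pt "0.0015 0.0023 0.15 0 15"

```text
time_s: 13.75
eef_pos: [0.5388, 0.2145, 0.1554]
tcp_rot: [-2.554, -1.827, 0.007]
ft_force: [0.7, -0.4, -1.2]
finger_gap: 0.24
finger_force: 59.0
```

```bash
python3 -c "
from h import *
go([.540,.2142,.1177],-18.83)"
```

```text
t 13.75 pos [0.5388 0.2145 0.1554] yawY -18.87 tilt [-0.0042 -0.0013 -1.    ] F [ 0.7 -0.4 -1.2] q6 0.62 DELTA [0.0004 0.0028 0.0755] turn -0.0008
```

>>> servo_tool --pt "0 0 0.03 0 15" --pt "0 0 0.055 0 15" --pt "0 0 0.07 0 15" --pt "0 0 0.073 0 15" --pt "0 0 0.073 0 15"

```text
time_s: 14.25
eef_pos: [0.5401, 0.2154, 0.1216]
tcp_rot: [-2.555, -1.828, 0.0]
ft_force: [0.6, -0.9, -0.4]
finger_gap: 0.245
finger_force: 59.0
```

```bash
python3 -c "
from h import *
go([.540,.2142,.1177],-18.83)"
```

```text
t 14.25 pos [0.5401 0.2154 0.1216] yawY -18.82 tilt [-3.e-04 -1.e-04 -1.e+00] F [ 0.6 -0.9 -0.4] q6 0.62 DELTA [-0.0023  0.0005  0.0077] turn 0.0001
```

>>> servo_tool --pt "-0.002 0 0.003 0 15" --pt "-0.002 0 0.005 0 15" --pt "-0.002 0 0.006 0 15" --pt "-0.002 0 0.006 0 15"

```text
time_s: 14.65
eef_pos: [0.5399, 0.2145, 0.119]
tcp_rot: [2.555, 1.828, 0.0]
ft_force: [-0.1, 0.0, -1.1]
finger_gap: 0.246
finger_force: 59.0
```

```bash
python3 -c "
from h import *
go([.540,.2142,.1177],-18.83)"
```

```text
t 14.65 pos [0.5399 0.2145 0.119 ] yawY -18.82 tilt [ 3.e-04  1.e-04 -1.e+00] F [-0.1  0.  -1.1] q6 0.61 DELTA [-0.0004  0.0003  0.0025] turn 0.0001
```

>>> servo_tool --pt "0 0 0.001 0 15" --pt "0 0 0.0015 0 15" --pt "0 0 0.0015 0 15"

```text
time_s: 14.95
eef_pos: [0.5398, 0.2144, 0.118]
tcp_rot: [2.555, 1.828, -0.0]
ft_force: [1.1, 0.3, -1.1]
finger_gap: 0.24
finger_force: 59.0
```

```bash
python3 -c "
from h import *
go([.540,.2142,.1177],-18.83)"
```

```text
t 14.95 pos [0.5398 0.2144 0.118 ] yawY -18.83 tilt [-0. -0. -1.] F [ 1.1  0.3 -1.1] q6 0.61 DELTA [-0.0003  0.0005  0.0006] turn 0.0001
```

>>> servo_tool --pt "0 0 0.001 0 15" --pt "0 0 0.0015 0 15" --pt "0 0 0.0015 0 15"

```text
time_s: 15.25
eef_pos: [0.5399, 0.2145, 0.1178]
tcp_rot: [-2.555, -1.828, -0.0]
ft_force: [-2.0, -0.7, 2.5]
finger_gap: 0.241
finger_force: 59.4
```

```bash
python3 -c "
from h import *
go([.540,.2142,.1177],-18.83)"
```

```text
t 15.25 pos [0.5399 0.2145 0.1178] yawY -18.83 tilt [ 1.e-04  1.e-04 -1.e+00] F [-2.  -0.7  2.5] q6 0.61 DELTA [-0.0005  0.0003  0.0002] turn 0.0
```

>>> servo_tool --pt "0 0 0.001 0 15" --pt "0 0 0.001 0 15"

```text
time_s: 15.45
eef_pos: [0.54, 0.2145, 0.1178]
tcp_rot: [2.555, 1.828, 0.0]
ft_force: [-3.4, -0.3, 5.4]
finger_gap: 0.242
finger_force: 59.8
```

```bash
python3 -c "
from h import *
go([.540,.2142,.1177],-18.83)"
```

```text
t 15.45 pos [0.54   0.2145 0.1178] yawY -18.82 tilt [ 2.e-04  1.e-04 -1.e+00] F [-3.4 -0.3  5.4] q6 0.61 DELTA [-0.0006  0.0002  0.0001] turn 0.0001
```

The guard is seated at the same height as at the start, with 5 N on the rack. I release, rise and move clear.

>>> servo_tool --pt "0 0 0 0 100" --pt "0 0 0 0 100" --pt "0 0 0 0 100" --pt "0 0 0 0 100" --pt "0 0 0 0 100" --pt "0 0 -0.05 0 100" --pt "0 0 -0.12 0 100" --pt "0 0 -0.2 0 100" --pt "0 0 -0.28 0 100" --pt "0.3 -0.1 -0.28 0 100" --pt "0.3 -0.3 -0.28 0 100" --pt "0.3 -0.3 -0.28 0 100" --pt "0.3 -0.3 -0.28 0 100" --pt "0.3 -0.3 -0.28 0 100" --pt "0.3 -0.3 -0.28 0 100" --pt "0.3 -0.3 -0.28 0 100"

```text
time_s: 17.05
eef_pos: [0.4462, 0.4048, 0.2566]
tcp_rot: [2.554, 1.829, -0.0]
ft_force: [0.4, -0.1, -0.8]
finger_gap: 1.002
finger_force: 0.0
```

```bash
python3 - <<'E'
from h import *
import meas
blk()
for n in('top','scene'): grab(n)
meas.run()
def c(n,u,v):
    return cv2.resize(load(n)['image'][v-35:v+35,u-46:u+46,::-1],(400,300),interpolation=cv2.INTER_CUBIC)
cv2.imwrite('pics/end.png',np.vstack([np.hstack([c('top',235,193),c('top',380,212)]),np.hstack([c('scene',401,190),c('scene',265,210)])]))
E
```

```text
t 17.05 blk xy mm [ 71.12 549.15] z 256.63 yaw -18.78 tilt [ 0.0002 -0.0006] Fblk [ 0.41 -0.21 -0.8 ] gap 1.002
top block 2495 z 0.0418 rect (array([ 498.9, -146.2]), array([130.4, 130.6]), 12.8)
top rack 627 z 0.0742 rect (array([538.3, 214.8]), array([70.9, 70.4]), 71.4)
top handle 83 z 0.1333 rect (array([538., 214.]), array([22.3, 21.6]), 67.5)
top clip 48 rect@50 (array([ 477.3, -150. ]), array([29.7, 36.2]), 10.4)
top spindle grey px 38 [379.92105263 210.94736842] z 0.0596 @60 [[ 500.1 -147.2   60. ]]
scene block 1813 z 0.0433 rect (array([ 500.9, -146.5]), array([138.7, 131.4]), 12.9)
scene rack 421 z 0.0751 rect (array([539.9, 214.1]), array([70.8, 78.3]), 71.5)
scene handle 63 z 0.1343 rect (array([540.5, 213.7]), array([20.4, 27.3]), 70.0)
scene clip 49 rect@50 (array([ 475.5, -152.3]), array([30.9, 37.5]), 7.7)
scene spindle grey px 21 [264.         203.85714286] z 0.0612 @60 [[ 499.9 -147.8   60. ]]
```

View pics/end.png

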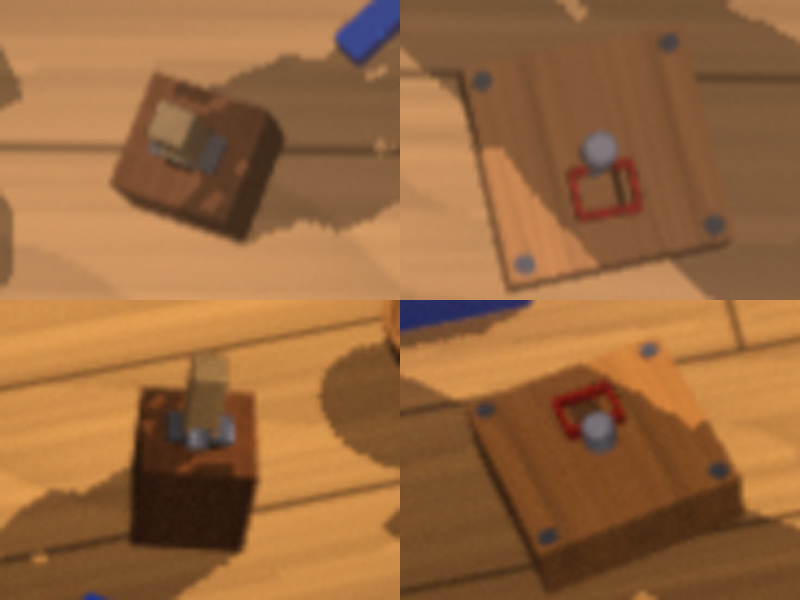

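The handle is back where it started: top z 133.3 mm against 133.4 before, same position in both views. The clip is flat and shut, about 18 mm clear of its gripping position (top crop (605,190) against the spindle at (600,150)), and nothing else has moved. I hand in.

```bash
python3 -c "
from plant import env
print(env.close_job())"
```

```text
the job is handed in; nothing more can be done
None
```

The clip is off the spindle, lying flat and shut about 18 mm from where it gripped; the wedge is upright and fully home in its rack, and the job is handed in at about 17 s (no verdict came back).

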